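# Hang the thermometer on the sprung hook

### The job

The forehead thermometer stands in its charging dock: pull the sprung hook down to it, feel the hook gently under the thermometer's wire loop without forcing the stiff loop or pressing hard on anything, and keep hold while it rises slowly, all the way home, with the thermometer hanging freely from it by the loop. Never let the hook fly up, let go once it is home, and leave the things standing round the dock where they are.

Things in the scene. Friction and masses are not known exactly. Their poses are not given: they have to be found in the camera images.
- hanger (a joint): how far the hanger's sprung carriage is pulled down its mast (fixed pole, 0.48 m tall, 0.21 to 0.29 m behind the dock), m: 0 = home at the top (start), 0.14 = bottom stop. Spring pull 7 N at 0, 8.6 N at 0.10; let go, it shoots up. A folding arm of two flat 160 mm links carries the hook, so it moves level anywhere within 70 mm of the docked thermometer almost freely and stays where left.
- hook_grip (a point): centre of the hook's wing grip, an upright plate 42 mm long (x), 14 thick (y), 34 high, open from above; the top of the arm's end boss (26 mm across) is 31 mm below it. Grip and hook are one rigid part that turns freely about the upright axis (z) through this point; x points from the hook's shank to its bill.
- hook_seat (a point): lowest point inside the bend of the steel J-hook, 111 mm straight below the grip's centre, same axes. 6 mm wire: shank axis 7.5 mm to -x of this point, straight up to 44 mm above it; short bill's axis 7.5 mm to +x; 9 mm clear between them. Underside of the bend 6 mm below this point, tip of the bill 12 mm above it.
- thermometer: blue upright forehead thermometer, 28 (x) x 36 (y) x 112 (z) mm, 0.18 to 0.32 kg, with a round white snout near the top reaching 34 mm to -x; loose in the dock with 1.5 mm play all round (it rocks a little); its centre of mass 60 mm up; origin in the middle of its base, which stands 8 mm above the table in the dock.
- crown (a point): middle of the thermometer's flat top, 112 mm above its base, same axes. On it stands the wire hanging loop (see loop_hinge); however the loop leans there are 31 mm or more free between crown and cross bar.
- loop_hinge (a point): hinge of the 5 mm wire loop, 4 mm above the crown, axis y: two legs 36 mm apart, a cross bar along y with its axis 48 mm from the hinge. The loop leans to +x or -x by up to 0.9 rad, differently each time; the lean is NOT reported. The hinge is very stiff (17 N at the bar to move it): do not force it, hang it as it leans.
- dock: white charging dock fixed to the table, base plate 98 x 86 x 8 mm, socket 45 x 53 mm outside and 42 mm deep with its rim at height 50 mm; origin in the middle of the socket at the table.
- syrup: bystander: amber bottle 52 mm across, 115 mm tall, beside the dock.
- ointment: bystander: white jar 50 mm across, 45 mm tall, beside the dock.
- covers: bystander: carton 85 x 55 x 48 mm, in front of the dock.
- oximeter: bystander: fingertip clip oximeter 58 x 32 x 28 mm, in front of the dock.

How it is judged:
By the outcome, as a careful person would: the job done as asked, in the order asked, and still so for the second after the job is handed in, with the robot touching nothing.
It also fails if it takes over 64 s, if anything falls off the work surface, if the arm or the gripper's body presses on something with over 40 N, if the wrist force passes 120 N, or if a joint passes its speed limit or range.

### The arm

A 7-joint arm with a two-finger parallel gripper is mounted at the origin on the work surface. World frame = base frame: x ahead of the robot, y to its left, z up, the work surface at z = 0. Lengths are in m, angles in degrees, forces in N, time in s.
With the tool pointing down it reaches from about 0.425 to 0.875 m from the base axis. Payload 4.7 kg.
Tool frame: the origin (TCP) lies between the finger pads; the fingertips stand 8 mm ahead of it and the grasp point (between the pads) lies 11 mm behind it; z points along the fingers, y is the line along which they close (so a half turn about z gives the same grasp; the last joint's range is limited). The gripper opens to 87 mm and grips with 3 to 60 N. Pads are 19 mm wide; open, the fingers measure 117 mm over their backs; the gripper's body (75 mm by 190 mm) begins 51 mm behind the grasp point.
Start: joints at [-64.509, 18.392, -4.016, 83.108, 1.295, 78.541, -3.26], TCP at [0.271, 0.591, 0.231] pointing down, gripper open.
Joint ranges: [-163.93, 163.93], [-17.29, 119.83], [-79.2, 71.16], [3.27, 140.29], [-89.18, 269.18], [5.43, 117.66], [-154.24, 154.24]. Speed limits (degrees/s): [147.25, 147.25, 180, 180, 180, 180, 180].

### API

Orientations are given as [roll, pitch, yaw] about the fixed x, y, z axes, in that order (R = Rz(yaw) Ry(pitch) Rx(roll)).
In Python, from cell import env, viewer gives the robot as it stands. The module is installed in compiled form; this text tells all that it offers.
- The arm moves only by the tool arm_command, never from a script. Its argument "series" is a list of rows, each a list of 2 entries, a list of its own where there are three numbers: the shift along the tool's x, y, z in mm, then the turn about the tool's z in rad. A call has exactly 5 rows; each row is the pose to reach, as a shift and turn from the pose commanded when the call began, along the tool's axes at that moment; what a row does not reach only later rows make up. A row lasts 1/10 s, in which the tool goes at most 50 mm and 8.59 degrees, less where a joint would pass 70% of its speed; a pose out of reach is approached as far as the arm can. A call with a gripper value outside its range is refused whole. "grip" is the gripper command: -1 is fully open, 1 is shut, values between are in proportion, set as the call begins (left out, the last holds). The fingers move at their own pace and stop on an object; "grip_force" is the grip in N (left out, the last holds). Time passes only in rows, so rows that repeat a pose let the fingers close, or fill a call up. It gives the time, the measured TCP pose, the force, the opening and the grip force at its end, in the units of the state.
- env.get_obs(): the state, without advancing time (a new reading comes with each control period).
- viewer.read_camera(name): name is "side" or "top" or "wrist"; returns (picture, depth): 420x560x3 uint8, blue, green, red; 420x560 float32, m along the optical axis (not along the pixel's ray), 0 where there is no reading.
- viewer.calibration(name): a dict with "K" (3x3 intrinsics, pixels), "T" (4x4, takes a point from camera to world coordinates); the wrist camera has in their place "hand_eye" (4x4, takes a point from camera to tool coordinates, whose origin is the TCP and whose axes are the flange's). Camera axes: x right, y up, looking along -z (the intrinsics and any distortion apply to the point x, -y, -z); pixel columns grow to the right and rows downward; lengths in m; the calibration is good to about 2 mm. A picture is of the moment at which its call begins: read the wrist's pose just before it. calibration takes no time and is no camera call.
- env.sign_off(): hands the job in; it is judged then, once.
The state is a dict: "time_s": time; "qpos": joint angles; "joint_velocities": joint speeds; "effort": joint torques, N m; "tool_pos": TCP position; "tool_rot": TCP orientation; "force": force on the tool from outside, world axes, zero at the start; "wrist_torque": the same for the moment, N m; "grip_width": finger opening in m; "grasp_force": force on a finger pad.
Only numpy, scipy, OpenCV 4.12 (cv2) and the standard library are available. Lean on these libraries where they do the work, as an engineer would, in place of code of your own. Each camera call takes 0.05 s, during which the arm holds its last target. There are 200 camera calls.

## Working session

There is one attempt and no reset: what is moved stays moved. The work goes in short steps, Python scripts to look and compute and a tool call to move; the robot and the scene stay as the last step left them, time stands still between calls to the robot, and variables do not carry over. Pictures are saved under pics/ and viewed, at most 10 in all, crops included, and the job is handed in when it is done.

Besides the shell and the picture viewer there is one more tool, called after "Request:" as name([rows], argument=value, ...), one row to a line, values as JSON. arm_command: Moves the arm, as the interface text tells. Its arguments: {"type":"object","properties":{"series":{"type":"array"},"grip":{"type":"number"},"grip_force":{"type":"number"}},"required":["series"]}

```bash
mkdir -p pics
cat > h.py <<'E'
import numpy as np, cv2
from cell import env, viewer
from scipy.spatial.transform import Rotation as Ro
def tool():
    o=env.get_obs(); T=np.eye(4); T[:3,:3]=Ro.from_euler('xyz',o['tool_rot'],degrees=True).as_matrix(); T[:3,3]=o['tool_pos']; return T,o
def shot(name):
    c=viewer.calibration(name); t,o=tool()
    im,d=viewer.read_camera(name)
    T=c['T'] if 'T' in c else t@np.array(c['hand_eye'])
    return im,d,np.array(c['K']),np.array(T),c
def pts(d,K,T):
    v,u=np.mgrid[:d.shape[0],:d.shape[1]]
    p=np.stack([(u-K[0,2])/K[0,0]*d,-(v-K[1,2])/K[1,1]*d,-d,np.ones_like(d)],-1)
    w=(p@T.T)[...,:3]; w[d==0]=np.nan; return w
E
python3 - <<'E'
from h import *
for n in ['side','top']:
    im,d,K,T,c=shot(n); cv2.imwrite(f'pics/{n}0.png',im); np.savez(f'{n}0.npz',im=im,d=d,K=K,T=T)
    print(n,c.keys(),K,T.round(3))
o=env.get_obs(); print(o); print(viewer.calibration('wrist'))
E
```

```text
side dict_keys(['K', 'T']) [[381.55326603   0.         281.32748883]
 [  0.         381.55326603 213.49686216]
 [  0.           0.           1.        ]] [[-0.995  0.077 -0.067  0.492]
 [-0.101 -0.668  0.737  0.528]
 [ 0.012  0.74   0.672  0.769]
 [ 0.     0.     0.     1.   ]]
top dict_keys(['K', 'T']) [[389.44907964   0.         275.13822993]
 [  0.         389.44907964 206.53714548]
 [  0.           0.           1.        ]] [[-0.028  0.984 -0.175  0.423]
 [-0.999 -0.022  0.034 -0.038]
 [ 0.03   0.176  0.984  1.065]
 [ 0.     0.     0.     1.   ]]
{'time_s': 0.1, 'qpos': array([-64.50992485,  18.43436686,  -4.01514463,  83.16515174,
         1.2946844 ,  78.54260628,  -3.25958279]), 'joint_velocities': array([-0.05386116, -0.00917956,  0.00639573, -0.16772869, -0.0951482 ,
       -0.06421448, -0.00855705]), 'effort': array([ 3.73858938e-04, -4.92570162e+01, -4.05295528e-01, -3.13400745e+01,
       -6.40694308e-02,  3.95039900e-02,  7.63331764e-05]), 'tool_pos': array([0.27128018, 0.59016603, 0.22960007]), 'tool_rot': array([-1.79903086e+02,  5.23572368e-03,  1.55319450e+02]), 'force': array([-0.25556838,  0.50161272,  0.44751253]), 'wrist_torque': array([ 0.04064859, -0.02049425,  0.02324927]), 'grasp_force': 0.0, 'grip_width': 0.087343308009681}
{'K': array([[300.98970513,   0.        , 282.24268341],
       [  0.        , 300.98970513, 210.17650284],
       [  0.        ,   0.        ,   1.        ]]), 'hand_eye': array([[ 1.03638931e-03,  9.61356235e-01,  2.75305496e-01,
         7.58558665e-02],
       [ 9.99998709e-01, -1.33434493e-03,  8.94979753e-04,
        -4.09355828e-04],
       [ 1.22774686e-03,  2.75304213e-01, -9.61356377e-01,
        -1.53537677e-01],
       [ 0.00000000e+00,  0.00000000e+00,  0.00000000e+00,
         1.00000000e+00]])}
```

View pics/side0.png

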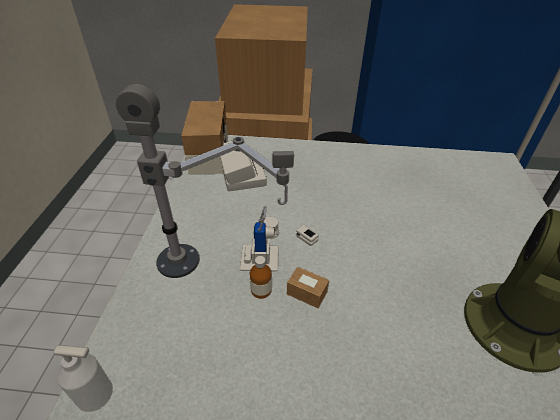

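View pics/top0.png

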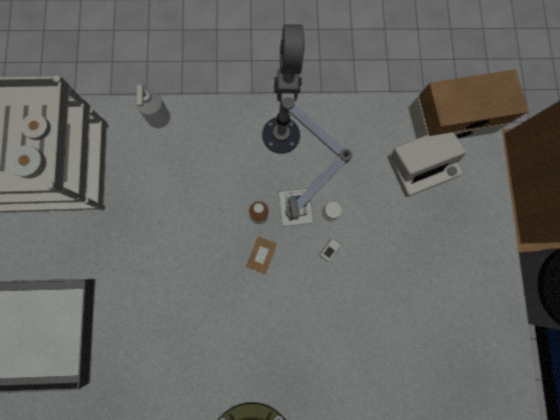

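The side view shows the mast at (160,200), grip plate at (283,160), hook at (283,195), thermometer at (260,238) with its loop at (263,213), syrup at (261,280), and the carton and oximeter in front. The top view shows the grip at (294,207) above the dock at (295,207), syrup at (259,211) and ointment at (333,211).

Run:
```python
from h import *
f={n:np.load(n+'0.npz') for n in ['side','top']}
a=f['side']['im'][130:310,215:345]; b=f['top']['im'][160:280,230:370]
A=cv2.resize(a,None,fx=3.3,fy=3.3,interpolation=3); B=cv2.resize(b,None,fx=2.6,fy=2.6,interpolation=3)
C=np.zeros((600,800,3),np.uint8); C[:A.shape[0],:A.shape[1]]=A; C[:B.shape[0],430:430+B.shape[1]]=B
cv2.imwrite('pics/c1.png',C)
for n,ps in {'side':[(283,160),(278,155),(290,155),(283,178),(283,195),(263,213),(260,230),(258,245),(261,262),(308,285),(308,234)],'top':[(293,207),(298,215),(289,200),(290,220),(310,207),(295,222),(259,211),(333,211),(262,255),(330,250),(282,130),(347,155)]}.items():
    w=pts(f[n]['d'],f[n]['K'],f[n]['T'])
    for u,v in ps: print(n,u,v,w[v,u].round(3))
    im=f[n]['im'].astype(int); m=(im[...,0]>im[...,2]+40)&(im[...,0]>im[...,1]+30)
    q=w[m]; q=q[(q[:,2]>.02)&(abs(q[:,1])<.3)&(q[:,2]<.3)&(abs(q[:,0]-.5)<.3)]; print('blue',len(q),q.min(0),q.max(0),np.median(q,0)) if len(q) else 0
```

```text
side 283 160 [ 0.547 -0.092  0.345]
side 278 155 [ 0.557 -0.091  0.356]
side 290 155 [ 0.534 -0.093  0.357]
side 283 178 [ 0.546 -0.086  0.306]
side 283 195 [ 0.573 -0.404 -0.002]
side 263 213 [ 0.598 -0.149  0.148]
side 260 230 [ 0.601 -0.113  0.125]
side 258 245 [ 0.608 -0.116  0.069]
side 261 262 [ 0.587 -0.025  0.113]
side 308 285 [ 0.477 -0.022  0.048]
side 308 234 [ 0.485 -0.21   0.027]
blue 276 [ 0.59065161 -0.14835798  0.04491925] [ 0.61760334 -0.11257921  0.1217732 ] [ 0.60445336 -0.11652233  0.09366987]
top 293 207 [ 0.547 -0.095  0.359]
top 298 215 [ 0.532 -0.104  0.361]
top 289 200 [ 0.561 -0.089  0.359]
top 290 220 [ 0.539 -0.097  0.247]
top 310 207 [ 0.607 -0.171  0.011]
top 295 222 [ 0.567 -0.128  0.008]
top 259 211 [ 0.582 -0.031  0.117]
top 333 211 [ 0.589 -0.227  0.048]
top 262 255 [ 0.477 -0.036  0.049]
top 330 250 [ 0.487 -0.217  0.029]
top 282 130 [ 0.808 -0.097  0.074]
top 347 155 [ 0.659 -0.212  0.314]
blue 5 [ 0.61177753 -0.12807775  0.11994007] [ 0.61645352 -0.12325078  0.12267511] [ 0.61400578 -0.12575936  0.12142379]
```

View pics/c1.png

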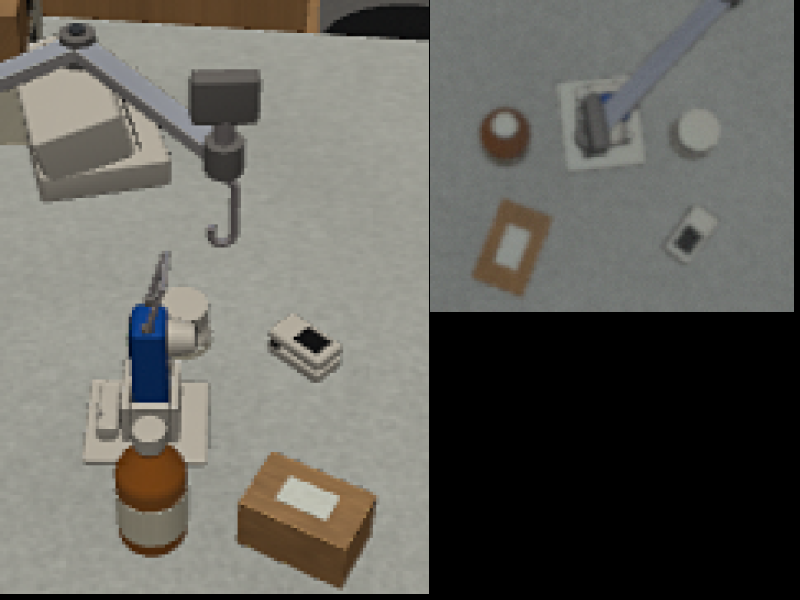

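The crop shows the bill pointing left in the side view (world +x). The loop leans slightly right (-x), with its bar near crop (165,255). I'll work out yaws from the existing clouds and plan a closer look.

```bash
cat >> h.py <<'E'
def plan(target,yaw,n,p0=None,y0=None):
    "print the last row of each of n calls going straight to target (m), yaw (deg)"
    o=env.get_obs(); p=np.array(o['tool_pos'] if p0 is None else p0); y=o['tool_rot'][2] if y0 is None else y0
    dy=(yaw-y+180)%360-180
    if abs(dy)>179: print('half turn!')
    st=(np.array(target)-p)/n
    for i in range(n):
        R=Ro.from_euler('xyz',[180,0,y+dy/n*i],degrees=True).as_matrix()
        print(i,'end row',(R.T@st*1000).round(1),'turn',round(-np.radians(dy/n),4))
E
python3 - <<'E'
from h import *
f={n:np.load(n+'0.npz') for n in ['side','top']}
W={n:pts(f[n]['d'],f[n]['K'],f[n]['T']) for n in f}
def rect(n,box,name):
    w=W[n].reshape(-1,3); m=np.all((w>box[0])&(w<box[1]),1); q=w[m]
    print(n,name,len(q),cv2.minAreaRect((q[:,:2]*1000).astype(np.float32)),'zmed',np.median(q[:,2]))
for n in f:
    rect(n,([.5,-.15,.345],[.6,-.05,.38]),'grip')
    rect(n,([.53,-.19,.004],[.68,-.07,.013]),'plate')
    rect(n,([.55,-.17,.045],[.65,-.08,.055]),'rim')
    rect(n,([.55,-.17,.13],[.65,-.08,.2]),'loop')
w=W['side'].reshape(-1,3); q=w[np.all((w>[.55,-.17,.128])&(w<[.65,-.08,.2]),1)]; print(q.round(3))
plan([.53,.06,.27],0,5)
E
```

```text
side grip 196 ((547.972900390625, -97.40811157226562), (39.66444396972656, 15.078893661499023), 11.927897453308105) zmed 0.3554629352962644
side plate 359 ((609.3157348632812, -130.92782592773438), (98.10211944580078, 86.60954284667969), 4.041142463684082) zmed 0.007370923587673217
side rim 155 ((605.2966918945312, -130.89862060546875), (45.45232391357422, 52.92567825317383), 7.176270484924316) zmed 0.049264148544403086
side loop 68 ((597.2675170898438, -132.50807189941406), (12.899609565734863, 40.33306121826172), 8.042545318603516) zmed 0.15681868704636692
top grip 183 ((548.5, -97.43656921386719), (41.62855529785156, 14.249282836914062), 9.398319244384766) zmed 0.36044244121808144
top plate 578 ((606.1808471679688, -130.6230010986328), (118.43582916259766, 149.17897033691406), 88.75996398925781) zmed 0.008464110365482669
top rim 24 ((604.7888793945312, -131.14625549316406), (60.30219650268555, 19.623882293701172), 72.19367980957031) zmed 0.05078616776007361
top loop 6 ((594.0882568359375, -147.69493103027344), (2.4631783962249756, 8.28504753112793), 23.18915557861328) zmed 0.17190
[... 1233 characters left out ...]
59]
 [ 0.596 -0.114  0.155]
 [ 0.593 -0.113  0.156]
 [ 0.598 -0.113  0.152]
 [ 0.596 -0.115  0.151]
 [ 0.594 -0.115  0.151]
 [ 0.598 -0.113  0.149]
 [ 0.596 -0.113  0.149]
 [ 0.598 -0.114  0.145]
 [ 0.596 -0.113  0.146]
 [ 0.601 -0.115  0.14 ]
 [ 0.599 -0.117  0.139]
 [ 0.596 -0.113  0.142]
 [ 0.601 -0.115  0.137]
 [ 0.599 -0.114  0.138]
 [ 0.601 -0.114  0.135]
 [ 0.599 -0.114  0.135]
 [ 0.604 -0.115  0.13 ]
 [ 0.601 -0.113  0.132]
 [ 0.599 -0.115  0.13 ]
 [ 0.601 -0.112  0.129]]
0 end row [-91.3 -74.7  -8.1] turn 0.5422
1 end row [-116.8  -16.9   -8.1] turn 0.5422
2 end row [-108.7   45.8   -8.1] turn 0.5422
3 end row [-69.5  95.3  -8.1] turn 0.5422
4 end row [-10.4 117.5  -8.1] turn 0.5422
```

Depth gives clear numbers. The bar is at about (0.5925, -0.132, 0.170) with the loop leaning about 0.23 rad to -x. Thermometer yaw is about 8°, and the grip is at (0.548, -0.0975, 0.342) with yaw about 10°. I'll move above the grip.

Run:
```python
from h import *
f=np.load('side0.npz'); w=pts(f['d'],f['K'],f['T']).reshape(-1,3)
q=w[np.all((w>[.54,-.155,.06])&(w<[.59,-.10,.16]),1)&(w[:,2]<.14)]; print('snout',q.min(0),q.max(0))
plan([.548,-.0975,.42],10,5)
```

```text
snout [ 0.56972321 -0.14349804  0.07286492] [ 0.58979541 -0.12046722  0.11473961]
0 end row [-107.7 -101.9  -38.1] turn 0.5073
1 end row [-143.6  -36.7  -38.1] turn 0.5073
2 end row [-143.4   37.7  -38.1] turn 0.5073
3 end row [-107.   102.6  -38.1] turn 0.5073
4 end row [-43.7 141.7 -38.1] turn 0.5073
```

Request:
arm_command([
  [[-21,-20,-8],0.1],
  [[-43,-41,-15],0.2],
  [[-65,-61,-23],0.3],
  [[-86,-82,-30],0.41],
  [[-108,-102,-38],0.507],
], grip=-1)

```text
time_s: 0.6
tool_pos: [0.3271, 0.4514, 0.2682]
tool_rot: [-179.9, 0.0, 126.0]
force: [-0.6, 0.9, -0.0]
grip_width: 0.0873
grasp_force: 0.0
```

Request:
arm_command([
  [[-29,-7,-8],0.1],
  [[-57,-15,-15],0.2],
  [[-86,-22,-23],0.3],
  [[-115,-29,-30],0.41],
  [[-144,-37,-38],0.507],
])

```text
time_s: 1.1
tool_pos: [0.3825, 0.3134, 0.3064]
tool_rot: [-180.0, 0.0, 97.0]
force: [0.7, 0.8, 1.0]
grip_width: 0.0867
grasp_force: 0.0
```

Request:
arm_command([
  [[-29,8,-8],0.1],
  [[-57,15,-15],0.2],
  [[-86,23,-23],0.3],
  [[-115,30,-30],0.41],
  [[-143,38,-38],0.507],
])

```text
time_s: 1.6
tool_pos: [0.438, 0.1763, 0.3445]
tool_rot: [-180.0, 0.0, 67.9]
force: [-0.1, 0.6, 0.0]
grip_width: 0.0869
grasp_force: 0.0
```

Request:
arm_command([
  [[-21,20,-8],0.1],
  [[-43,41,-15],0.2],
  [[-64,62,-23],0.3],
  [[-86,82,-30],0.41],
  [[-107,103,-38],0.507],
])

```text
time_s: 2.1
tool_pos: [0.4938, 0.0388, 0.3825]
tool_rot: [-180.0, 0.0, 38.9]
force: [0.5, 0.2, 0.3]
grip_width: 0.087
grasp_force: 0.0
```

Request:
arm_command([
  [[-11,35,-10],0.13],
  [[-22,71,-20],0.25],
  [[-33,107,-30],0.38],
  [[-44,142,-38],0.507],
  [[-44,142,-38],0.507],
])

```text
time_s: 2.6
tool_pos: [0.5496, -0.104, 0.421]
tool_rot: [179.8, -0.0, 9.4]
force: [-0.9, 0.3, 0.2]
grip_width: 0.0872
grasp_force: 0.0
```

Run:
```python
from h import *
im,d,K,T,c=shot('wrist'); w=pts(d,K,T); cv2.imwrite('pics/w1.png',im)
q=w.reshape(-1,3); g=q[np.all((q>[.5,-.15,.352])&(q<[.6,-.05,.366]),1)]
print('grip',len(g),cv2.minAreaRect((g[:,:2]*1000).astype(np.float32)),np.median(g[:,2]))
l=q[np.all((q>[.56,-.17,.16])&(q<[.62,-.09,.19]),1)]; print('bar',len(l),np.median(l,0) if len(l) else 0, cv2.minAreaRect((l[:,:2]*1000).astype(np.float32)) if len(l)>3 else 0)
print(env.get_obs()['qpos'])
plan([.548,-.0975,.331],10,2)
```

```text
grip 940 ((548.760498046875, -99.17919921875), (40.93147277832031, 13.889902114868164), 9.550199508666992) 0.3589080467964326
bar 130 [ 0.59252474 -0.13500536  0.17137379] ((593.5591430664062, -135.57432556152344), (8.046823501586914, 39.68645477294922), 5.297895431518555)
[-25.01068566   6.14945045  36.58134176  77.67199484  -3.60540305
  97.37380707 -69.2807764 ]
0 end row [-0.4 -1.7 44.7] turn -0.002
1 end row [-0.4 -1.7 44.7] turn -0.002
```

View pics/w1.png

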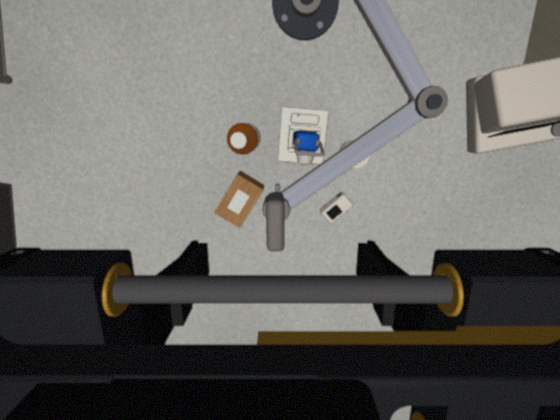

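The wrist view shows the plate at (275,220) between the open fingers, blue crown at (306,141), jar at (355,155), and link running up to the elbow at (430,101). I'll descend over the plate and close.

Request:
arm_command([
  [[0,-1,10],0],
  [[-1,-2,22],0],
  [[-1,-2,34],0],
  [[-1,-3,46],0],
  [[-1,-3,58],0],
])

```text
time_s: 3.15
tool_pos: [0.5474, -0.0941, 0.3611]
tool_rot: [-180.0, 0.0, 10.2]
force: [-1.2, -0.2, -0.5]
grip_width: 0.087
grasp_force: 0.0
```

Request:
arm_command([
  [[0,0,10],0],
  [[0,0,20],0],
  [[0,0,28],0],
  [[0,0,32],0],
  [[0,0,32],0],
])

```text
time_s: 3.65
tool_pos: [0.5476, -0.095, 0.33]
tool_rot: [-180.0, 0.0, 10.1]
force: [-0.1, 0.0, 0.0]
grip_width: 0.0871
grasp_force: 0.0
```

Request:
arm_command([
  [[0,0,0],0],
  [[0,0,0],0],
  [[0,0,0],0],
  [[0,0,0],0],
  [[0,0,0],0],
], grip=1, grip_force=40)

```text
time_s: 4.15
tool_pos: [0.5479, -0.095, 0.3307]
tool_rot: [180.0, -0.0, 10.1]
force: [0.0, 0.2, -0.5]
grip_width: 0.0547
grasp_force: 0.0
```

Request:
arm_command([
  [[0,0,0],0],
  [[0,0,0],0],
  [[0,0,0],0],
  [[0,0,0],0],
  [[0,0,0],0],
])

```text
time_s: 4.65
tool_pos: [0.5478, -0.0951, 0.3306]
tool_rot: [180.0, -0.0, 10.1]
force: [-0.7, -0.1, 0.3]
grip_width: 0.0146
grasp_force: 0.0
```

Request:
arm_command([
  [[0,0,0],0],
  [[0,0,0],0],
  [[0,0,2],0],
  [[0,0,4],0],
  [[0,0,4],0],
])

```text
time_s: 5.15
tool_pos: [0.5486, -0.0953, 0.3282]
tool_rot: [180.0, -0.2, 10.1]
force: [-1.0, -0.3, 7.3]
grip_width: 0.0133
grasp_force: 39.9
```

Request:
arm_command([
  [[0,5,1],0.01],
  [[-1,10,2],0.02],
  [[-2,15,3],0.03],
  [[-2,20,4],0.04],
  [[-3,25,5],0.052],
])

```text
time_s: 5.65
tool_pos: [0.5503, -0.1205, 0.3236]
tool_rot: [180.0, -0.2, 7.1]
force: [0.1, 0.6, 7.7]
grip_width: 0.0138
grasp_force: 39.9
```

Request:
arm_command([
  [[0,5,2],0],
  [[-1,10,4],0],
  [[-2,15,6],0],
  [[-2,18,8],0],
  [[-2,18,10],0],
])

```text
time_s: 6.15
tool_pos: [0.5504, -0.1392, 0.3136]
tool_rot: [179.9, -0.2, 7.0]
force: [-0.3, -0.6, 8.3]
grip_width: 0.0136
grasp_force: 39.9
```

Request:
arm_command([
  [[0,0,5],0],
  [[0,0,10],0],
  [[0,0,15],0],
  [[0,0,20],0],
  [[0,0,25],0],
])

```text
time_s: 6.65
tool_pos: [0.5506, -0.1387, 0.2886]
tool_rot: [180.0, -0.2, 7.1]
force: [-0.1, 0.6, 8.0]
grip_width: 0.0137
grasp_force: 39.9
```

Request:
arm_command([
  [[0,0,5],0],
  [[0,0,10],0],
  [[0,0,15],0],
  [[0,0,20],0],
  [[0,0,25],0],
])

```text
time_s: 7.15
tool_pos: [0.5507, -0.1387, 0.2636]
tool_rot: [180.0, -0.2, 7.1]
force: [-0.6, -0.9, 8.9]
grip_width: 0.0137
grasp_force: 39.9
```

Request:
arm_command([
  [[0,0,5],0],
  [[0,0,10],0],
  [[0,0,15],0],
  [[0,0,20],0],
  [[0,0,22],0],
])

```text
time_s: 7.65
tool_pos: [0.5506, -0.1386, 0.2413]
tool_rot: [180.0, -0.2, 7.1]
force: [0.3, -0.0, 8.5]
grip_width: 0.0138
grasp_force: 39.9
```

Run:
```python
from h import *
P=[]
for n in ['side','wrist']:
    im,d,K,T,c=shot(n); np.savez(f'{n}1.npz',im=im,d=d,K=K,T=T)
    P.append(im)
    w=pts(d,K,T).reshape(-1,3)
    for nm,lo,hi in [('grip',[.5,-.18,.25],[.6,-.1,.275]),('boss',[.5,-.18,.185],[.58,-.1,.222]),('hook',[.53,-.18,.125],[.578,-.1,.185]),('loop',[.582,-.18,.13],[.625,-.1,.18])]:
        q=w[np.all((w>lo)&(w<hi),1)]
        if len(q)>4: print(n,nm,len(q),q.min(0).round(4),q.max(0).round(4),np.median(q,0).round(4))
        if nm=='hook' and n=='side': print(q.round(3).tolist())
A=cv2.resize(P[0][130:280,200:340],None,fx=4,fy=4,interpolation=3)
cv2.imwrite('pics/c2.png',A); cv2.imwrite('pics/w2.png',P[1]); print(env.get_obs()['tool_pos'],env.get_obs()['force'])
```

```text
side boss 150 [ 0.5381 -0.1585  0.1869] [ 0.5792 -0.1233  0.2219] [ 0.5557 -0.1322  0.2132]
side hook 56 [ 0.5413 -0.1401  0.1383] [ 0.5607 -0.1332  0.1849] [ 0.5459 -0.1367  0.1512]
[[0.544, -0.136, 0.185], [0.542, -0.136, 0.185], [0.544, -0.137, 0.18], [0.542, -0.137, 0.181], [0.544, -0.135, 0.179], [0.542, -0.138, 0.176], [0.544, -0.136, 0.175], [0.542, -0.136, 0.176], [0.544, -0.136, 0.172], [0.542, -0.136, 0.172], [0.544, -0.138, 0.167], [0.542, -0.136, 0.169], [0.544, -0.136, 0.165], [0.542, -0.137, 0.165], [0.544, -0.136, 0.163], [0.542, -0.136, 0.162], [0.544, -0.136, 0.159], [0.542, -0.138, 0.158], [0.561, -0.138, 0.152], [0.558, -0.137, 0.153], [0.556, -0.137, 0.154], [0.546, -0.14, 0.152], [0.544, -0.139, 0.154], [0.541, -0.137, 0.155], [0.56, -0.136, 0.151], [0.558, -0.136, 0.151], [0.556, -0.136, 0.152], [0.546, -0.139, 0.15], [0.544, -0.138, 0.151], [0.541, -0.137, 0.152], [0.56, -0.137, 0.147], [0.558, -0.134, 0.149], [0.556, -0.137, 0.147], [0.546, -0.138, 0.148], [0.544, -0.137, 0.149], [0.541, -0.139, 0.147], [0.56, -0.134, 0.147], [0.558, -0.135, 0.146], [0.556, -0
[... 258 characters left out ...]
, -0.136, 0.143], [0.544, -0.137, 0.142], [0.555, -0.135, 0.14], [0.553, -0.136, 0.139], [0.551, -0.135, 0.14], [0.548, -0.137, 0.138], [0.546, -0.136, 0.139]]
side loop 68 [ 0.589  -0.1531  0.1308] [ 0.6064 -0.1119  0.174 ] [ 0.5958 -0.1209  0.1561]
wrist grip 2544 [ 0.5303 -0.1548  0.25  ] [ 0.5726 -0.1208  0.2747] [ 0.5609 -0.1381  0.2688]
wrist boss 1277 [ 0.5535 -0.1689  0.2   ] [ 0.58   -0.1265  0.2219] [ 0.5691 -0.1503  0.2162]
wrist hook 108 [ 0.545  -0.142   0.1396] [ 0.5614 -0.1353  0.1549] [ 0.5529 -0.1386  0.1455]
wrist loop 561 [ 0.5886 -0.1551  0.13  ] [ 0.6071 -0.1143  0.1733] [ 0.5939 -0.1347  0.1701]
[ 0.5506371  -0.13858651  0.24134748] [-0.28565221  0.71055854  8.10166876]
```

View pics/c2.png

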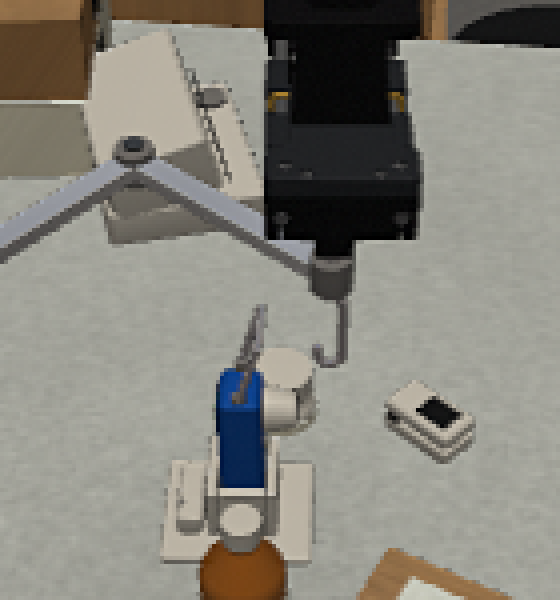

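The crop shows the hook clear of the loop on its -x side. The bill tip is at crop (318,347), lower than the bar at (260,308), and the bend is above the snout. Gap from seat to bar is about 41 mm along tool x, so I'll advance 36 mm and re-measure.

Request:
arm_command([
  [[4,0,0],0],
  [[8,0,0],0],
  [[12,0,0],0],
  [[16,0,0],0],
  [[20,0,0],0],
])

```text
time_s: 8.25
tool_pos: [0.5706, -0.1362, 0.2417]
tool_rot: [180.0, -0.2, 7.1]
force: [-1.7, 0.1, 8.6]
grip_width: 0.0137
grasp_force: 39.9
```

Request:
arm_command([
  [[4,0,0],0],
  [[8,0,0],0],
  [[12,0,0],0],
  [[15,0,0],0],
  [[17,0,0],0],
])

```text
time_s: 8.75
tool_pos: [0.5876, -0.134, 0.2417]
tool_rot: [180.0, -0.2, 7.1]
force: [-1.5, -0.4, 7.9]
grip_width: 0.014
grasp_force: 39.9
```

```bash
cat > m.py <<'E'
from h import *
import sys
P=[]
for n in ['side','wrist']:
    im,d,K,T,c=shot(n); P.append(im); np.savez(f'{n}_{sys.argv[1]}.npz',im=im,d=d,K=K,T=T)
    w=pts(d,K,T).reshape(-1,3)
    for nm,lo,hi in [('hook+loop',[.57,-.148,.13],[.615,-.119,.195])]:
        q=w[np.all((w>lo)&(w<hi),1)]
        q=q[np.argsort(-q[:,2])]
        if n=='side': print(n,(q*1000).round(0).astype(int).tolist())
        else: print(n,len(q),[(z,(q[(q[:,2]>z)&(q[:,2]<=z+.005)]*1000).round(0).astype(int)[:12].tolist()) for z in np.arange(.135,.18,.005)])
A=cv2.resize(P[0][150:260,230:320],None,fx=5,fy=5,interpolation=3); B=cv2.resize(P[1][60:280,200:380],None,fx=1.9,fy=1.9,interpolation=3)
C=np.zeros((550,800,3),np.uint8); C[:,:450]=A; C[:B.shape[0],455:455+B.shape[1]]=B
cv2.imwrite(f'pics/{sys.argv[1]}.png',C); o=env.get_obs(); print(o['time_s'],o['tool_pos'],o['force'],o['wrist_torque'])
E
python3 m.py c3
```

```text
side [[583, -130, 192], [581, -132, 191], [581, -129, 189], [579, -134, 189], [579, -131, 188], [579, -132, 185], [581, -134, 183], [579, -131, 182], [581, -134, 180], [581, -131, 179], [579, -131, 179], [581, -130, 176], [591, -132, 174], [579, -133, 174], [592, -143, 173], [590, -123, 173], [593, -133, 173], [579, -132, 172], [593, -127, 172], [592, -124, 172], [592, -142, 172], [591, -131, 171], [581, -133, 171], [595, -142, 171], [590, -128, 171], [589, -122, 171], [592, -121, 171], [595, -146, 171], [593, -132, 170], [589, -119, 170], [592, -140, 170], [594, -140, 170], [579, -133, 168], [582, -133, 167], [579, -133, 165], [582, -133, 164], [579, -132, 163], [581, -131, 163], [581, -131, 160], [581, -130, 157], [579, -134, 157], [579, -132, 156], [579, -132, 153], [582, -133, 151], [582, -133, 149], [579, -134, 148], [579, -133, 145], [582, -133, 145], [584, -133, 145], [591, -129, 145], [581, -130, 145], [589, -133, 145], [579, -131, 144], [591, -133, 144], [589, -131, 143], [584, -132, 142], [587, -133, 142], [591, -129, 141], [594, -133, 141], [587, -137, 141], [584, -130, 14
[... 1055 characters left out ...]
p.float64(0.16000000000000003), []), (np.float64(0.16500000000000004), [[594, -133, 170], [594, -133, 170], [589, -119, 170], [593, -123, 170], [594, -130, 170], [593, -123, 170], [594, -132, 170], [593, -120, 170], [595, -140, 170], [593, -122, 170], [594, -135, 170], [593, -121, 169]]), (np.float64(0.17000000000000004), [[593, -124, 174], [592, -127, 173], [593, -137, 173], [591, -121, 173], [592, -137, 173], [591, -126, 173], [593, -135, 173], [593, -134, 173], [591, -124, 173], [593, -133, 173], [593, -136, 173], [592, -126, 173]]), (np.float64(0.17500000000000004), [])]
8.85 [ 0.5877467  -0.13398211  0.24172012] [ 0.34535082 -0.1476909   8.36355885] [-0.08168058  0.27514855  0.00626573]
```

View pics/c3.png

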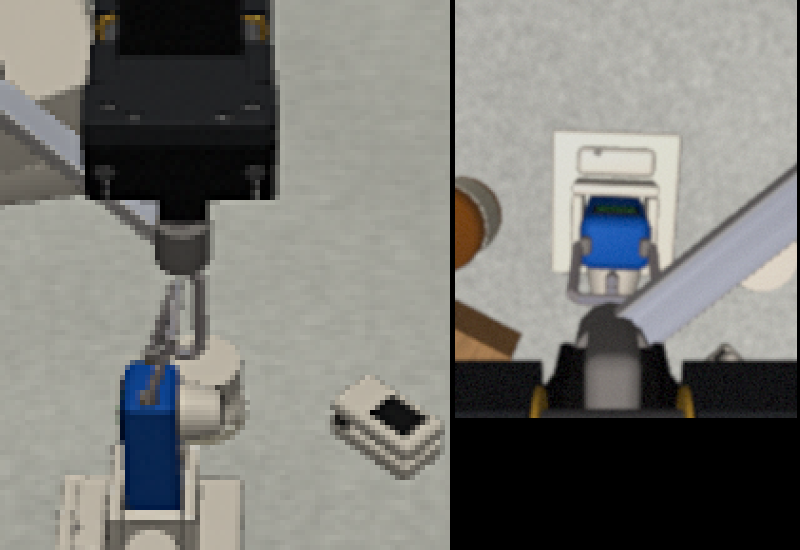

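The crop shows the bill under the bar (side crop about (170,345), bar at (178,285)), with the hook central between the legs in the wrist view. Advancing 4 mm more puts the bar over the hook's gap.

Request:
arm_command([
  [[1,0,0],0],
  [[2,0,0],0],
  [[3,0,0],0],
  [[4,0,0],0],
  [[4,0,0],0],
])

```text
time_s: 9.35
tool_pos: [0.5915, -0.1336, 0.2418]
tool_rot: [179.9, -0.2, 7.1]
force: [-0.3, -0.1, 8.2]
grip_width: 0.0135
grasp_force: 39.9
```

Request:
arm_command([
  [[0,0,-2],0],
  [[0,0,-4],0],
  [[0,0,-6],0],
  [[0,0,-8],0],
  [[0,0,-10],0],
])

```text
time_s: 9.85
tool_pos: [0.5913, -0.1336, 0.2518]
tool_rot: [180.0, -0.2, 7.1]
force: [0.2, -1.1, 7.5]
grip_width: 0.0135
grasp_force: 39.9
```

Request:
arm_command([
  [[0,0,-1],0],
  [[0,0,-2],0],
  [[0,0,-3],0],
  [[0,0,-4],0],
  [[0,0,-4],0],
])

```text
time_s: 10.35
tool_pos: [0.5914, -0.1336, 0.2559]
tool_rot: [180.0, -0.2, 7.1]
force: [-0.7, 0.0, 8.4]
grip_width: 0.0142
grasp_force: 39.9
```

Request:
arm_command([
  [[0,0,-1],0],
  [[0,0,-2],0],
  [[0,0,-3],0],
  [[0,0,-4],0],
  [[0,0,-4],0],
])

```text
time_s: 10.85
tool_pos: [0.5914, -0.1336, 0.2599]
tool_rot: [180.0, -0.2, 7.1]
force: [0.1, -0.2, 9.1]
grip_width: 0.0138
grasp_force: 39.9
```

```bash
python3 m.py c4|tail -1; python3 -c "
from h import *
for n in ['side','wrist']:
    f=np.load(n+'_c4.npz'); w=pts(f['d'],f['K'],f['T']).reshape(-1,3)
    q=w[np.all((w>[.578,-.146,.155])&(w<[.606,-.121,.18]),1)]; q=q[np.argsort(q[:,1])]; print(n,(q*1000).round(0).astype(int)[::1 if n=='side' else 4].tolist())
"
```

```text
10.95 [ 0.59138194 -0.13354282  0.25990397] [-0.74151676  0.25033385  8.93732323] [-0.03678994  0.37960238  0.03034616]
side [[592, -144, 172], [594, -141, 172], [592, -140, 173], [594, -138, 172], [591, -135, 174], [582, -134, 166], [586, -134, 166], [593, -134, 172], [598, -134, 171], [582, -133, 164], [591, -133, 173], [586, -133, 180], [586, -133, 170], [596, -133, 163], [589, -133, 161], [584, -133, 168], [581, -133, 177], [581, -132, 175], [584, -132, 178], [581, -132, 172], [584, -132, 165], [586, -132, 165], [598, -131, 158], [584, -131, 163], [586, -131, 178], [588, -131, 159], [586, -131, 159], [586, -131, 175], [591, -131, 172], [583, -130, 176], [593, -130, 172], [600, -130, 174], [586, -130, 163], [600, -130, 168], [583, -130, 173], [598, -130, 166], [598, -130, 172], [598, -130, 169], [600, -130, 166], [595, -130, 163], [600, -129, 172], [600, -129, 163], [598, -129, 163], [593, -127, 172], [595, -127, 162], [590, -126, 173], [592, -125, 171], [590, -124, 172]]
wrist [[595, -144, 171], [595, -142, 171], [595, -141, 169], [594, -140, 172], [593, -140, 174], [595, -139, 1
[... 186 characters left out ...]
595, -135, 170], [591, -135, 172], [600, -135, 173], [594, -134, 170], [602, -134, 171], [598, -134, 173], [599, -134, 172], [594, -134, 170], [602, -133, 170], [592, -133, 173], [599, -133, 173], [594, -133, 171], [602, -133, 166], [591, -132, 172], [592, -132, 160], [593, -132, 160], [601, -132, 168], [597, -132, 171], [599, -131, 172], [592, -131, 158], [601, -131, 166], [598, -130, 170], [593, -130, 172], [591, -130, 173], [594, -129, 171], [593, -129, 173], [591, -128, 172], [594, -128, 171], [592, -127, 173], [590, -126, 172], [593, -126, 170], [592, -125, 171], [590, -125, 173], [593, -124, 171], [592, -124, 172], [590, -123, 172], [593, -123, 171], [592, -122, 172], [590, -121, 172]]
```

View pics/c4.png

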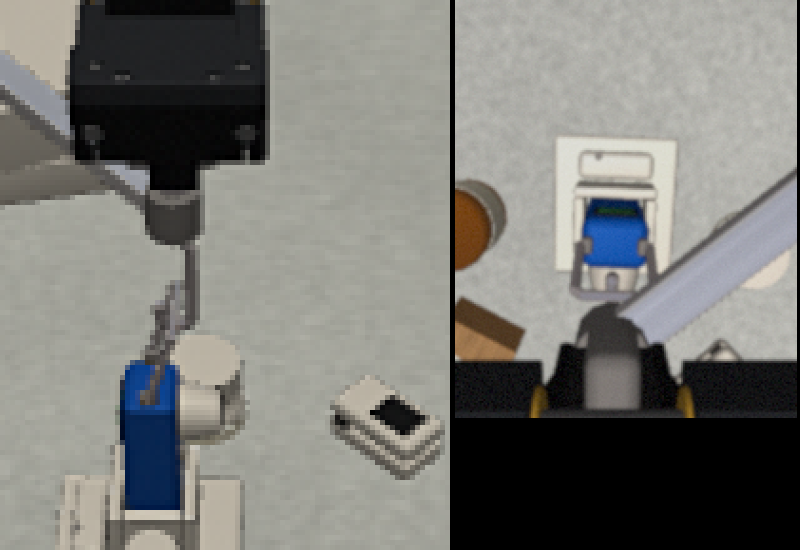

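Bar (x about 592) now lies between shank (584) and bill (600), with the bill tip above its underside. I'll rise slowly until contact shows.

Request:
arm_command([
  [[0,0,-0.8],0],
  [[0,0,-1.6],0],
  [[0,0,-2.4],0],
  [[0,0,-3.2],0],
  [[0,0,-4],0],
])

```text
time_s: 11.45
tool_pos: [0.5913, -0.1336, 0.2637]
tool_rot: [180.0, -0.2, 7.1]
force: [-0.2, -0.2, 7.8]
grip_width: 0.0138
grasp_force: 39.9
```

Request:
arm_command([
  [[0,0,-0.6],0],
  [[0,0,-1.2],0],
  [[0,0,-1.8],0],
  [[0,0,-2.4],0],
  [[0,0,-3],0],
])

```text
time_s: 11.95
tool_pos: [0.5913, -0.1335, 0.2667]
tool_rot: [180.0, -0.2, 7.1]
force: [0.4, 0.0, 7.6]
grip_width: 0.0138
grasp_force: 39.9
```

Request:
arm_command([
  [[0,0,-0.6],0],
  [[0,0,-1.2],0],
  [[0,0,-1.8],0],
  [[0,0,-2.4],0],
  [[0,0,-3],0],
])

```text
time_s: 12.45
tool_pos: [0.5911, -0.1335, 0.2692]
tool_rot: [180.0, -0.2, 7.1]
force: [0.5, -0.6, 5.2]
grip_width: 0.0138
grasp_force: 39.9
```

Request:
arm_command([
  [[0,0,-0.6],0],
  [[0,0,-1.2],0],
  [[0,0,-1.8],0],
  [[0,0,-2.4],0],
  [[0,0,-3],0],
])

```text
time_s: 12.95
tool_pos: [0.5911, -0.1334, 0.2722]
tool_rot: [180.0, -0.2, 7.1]
force: [-0.4, 0.0, 6.1]
grip_width: 0.014
grasp_force: 39.9
```

Contact is felt: about 2.3 N of weight has come onto the hook. I'll keep rising slowly.

Request:
arm_command([
  [[0,0,-0.8],0],
  [[0,0,-1.6],0],
  [[0,0,-2.4],0],
  [[0,0,-3.2],0],
  [[0,0,-4],0],
])

```text
time_s: 13.45
tool_pos: [0.5911, -0.1334, 0.2761]
tool_rot: [180.0, -0.2, 7.1]
force: [0.5, 0.5, 6.5]
grip_width: 0.0135
grasp_force: 39.9
```

Request:
arm_command([
  [[0,0,-0.8],0],
  [[0,0,-1.6],0],
  [[0,0,-2.4],0],
  [[0,0,-3.2],0],
  [[0,0,-4],0],
])

```text
time_s: 13.95
tool_pos: [0.5911, -0.1334, 0.2801]
tool_rot: [180.0, -0.2, 7.1]
force: [-0.6, -0.4, 4.4]
grip_width: 0.0133
grasp_force: 39.9
```

Request:
arm_command([
  [[0,0,-0.8],0],
  [[0,0,-1.6],0],
  [[0,0,-2.4],0],
  [[0,0,-3.2],0],
  [[0,0,-4],0],
])

```text
time_s: 14.45
tool_pos: [0.591, -0.1334, 0.2841]
tool_rot: [180.0, -0.2, 7.1]
force: [1.1, 0.1, 6.1]
grip_width: 0.0137
grasp_force: 39.9
```

```bash
python3 m.py c5|tail -1
```

```text
14.55 [ 0.59102796 -0.13341151  0.2842022 ] [-0.70079332 -0.43650053  6.62030869] [ 0.00739667  0.20672724 -0.00393915]
```

View pics/c5.png

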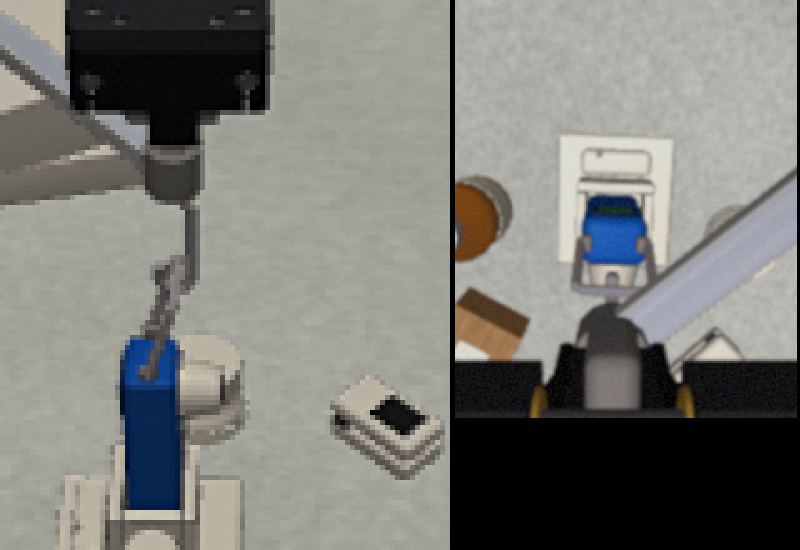

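Hook is under the bar (side crop (175,280)) and the thermometer has risen about 16 mm in its dock, upright. Continuing.

Request:
arm_command([
  [[0,0,-0.8],0],
  [[0,0,-1.6],0],
  [[0,0,-2.4],0],
  [[0,0,-3.2],0],
  [[0,0,-4],0],
])

```text
time_s: 15.05
tool_pos: [0.591, -0.1334, 0.2881]
tool_rot: [180.0, -0.2, 7.1]
force: [-0.2, 0.4, 5.8]
grip_width: 0.0138
grasp_force: 39.9
```

Request:
arm_command([
  [[0,0,-0.8],0],
  [[0,0,-1.6],0],
  [[0,0,-2.4],0],
  [[0,0,-3.2],0],
  [[0,0,-4],0],
])

```text
time_s: 15.55
tool_pos: [0.591, -0.1334, 0.2921]
tool_rot: [180.0, -0.2, 7.1]
force: [-0.1, -0.3, 5.5]
grip_width: 0.0135
grasp_force: 39.9
```

Request:
arm_command([
  [[0,0,-0.8],0],
  [[0,0,-1.6],0],
  [[0,0,-2.4],0],
  [[0,0,-3.2],0],
  [[0,0,-4],0],
])

```text
time_s: 16.05
tool_pos: [0.591, -0.1334, 0.296]
tool_rot: [180.0, -0.2, 7.1]
force: [-0.5, 0.4, 4.7]
grip_width: 0.0137
grasp_force: 39.9
```

Request:
arm_command([
  [[0,0,-0.8],0],
  [[0,0,-1.6],0],
  [[0,0,-2.4],0],
  [[0,0,-3.2],0],
  [[0,0,-4],0],
])

```text
time_s: 16.55
tool_pos: [0.591, -0.1334, 0.3]
tool_rot: [180.0, -0.2, 7.1]
force: [-0.1, -0.1, 5.1]
grip_width: 0.0137
grasp_force: 39.9
```

Request:
arm_command([
  [[0,0,-0.6],0],
  [[0,0,-1.2],0],
  [[0,0,-1.8],0],
  [[0,0,-2.4],0],
  [[0,0,-3],0],
])

```text
time_s: 17.05
tool_pos: [0.591, -0.1334, 0.303]
tool_rot: [180.0, -0.2, 7.1]
force: [0.5, -0.2, 5.3]
grip_width: 0.0137
grasp_force: 39.9
```

Request:
arm_command([
  [[0,0,-0.6],0],
  [[0,0,-1.2],0],
  [[0,0,-1.8],0],
  [[0,0,-2.4],0],
  [[0,0,-3],0],
])

```text
time_s: 17.55
tool_pos: [0.5909, -0.1334, 0.306]
tool_rot: [180.0, -0.2, 7.1]
force: [1.0, -1.0, 5.4]
grip_width: 0.0135
grasp_force: 39.9
```

Request:
arm_command([
  [[0,0,-0.6],0],
  [[0,0,-1.2],0],
  [[0,0,-1.8],0],
  [[0,0,-2.4],0],
  [[0,0,-3],0],
])

```text
time_s: 18.05
tool_pos: [0.5909, -0.1334, 0.309]
tool_rot: [180.0, -0.2, 7.1]
force: [0.3, -0.9, 5.0]
grip_width: 0.0141
grasp_force: 39.9
```

Request:
arm_command([
  [[0,0,-0.6],0],
  [[0,0,-1.2],0],
  [[0,0,-1.8],0],
  [[0,0,-2.4],0],
  [[0,0,-3],0],
])

```text
time_s: 18.55
tool_pos: [0.5908, -0.1334, 0.3119]
tool_rot: [180.0, -0.2, 7.1]
force: [0.3, -0.1, 5.2]
grip_width: 0.0135
grasp_force: 39.9
```

```bash
python3 m.py c6|tail -1
```

```text
18.65 [ 0.59086722 -0.13337625  0.31207912] [0.23729414 0.13200193 5.43367088] [-0.04620216  0.21554296  0.05242338]
```

View pics/c6.png

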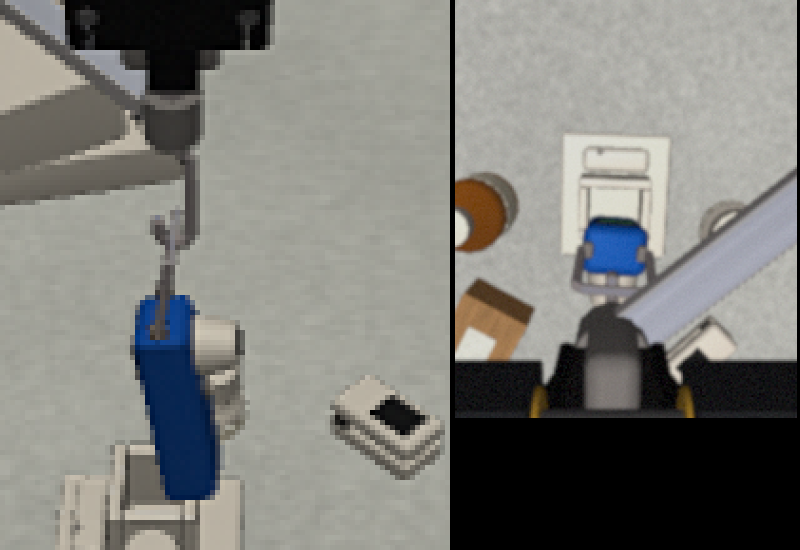

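The thermometer is out of the dock, hanging freely and slightly tilted from the hook. About 18 mm remain to home.

Request:
arm_command([
  [[0,0,-0.8],0],
  [[0,0,-1.6],0],
  [[0,0,-2.4],0],
  [[0,0,-3.2],0],
  [[0,0,-4],0],
])

```text
time_s: 19.15
tool_pos: [0.5905, -0.1333, 0.3152]
tool_rot: [180.0, -0.1, 7.1]
force: [-0.0, 0.2, 5.8]
grip_width: 0.0135
grasp_force: 39.9
```

Request:
arm_command([
  [[0,0,-0.8],0],
  [[0,0,-1.6],0],
  [[0,0,-2.4],0],
  [[0,0,-3.2],0],
  [[0,0,-4],0],
])

```text
time_s: 19.65
tool_pos: [0.5902, -0.1332, 0.3186]
tool_rot: [-180.0, -0.0, 7.1]
force: [1.2, -0.5, 4.6]
grip_width: 0.0136
grasp_force: 39.9
```

Request:
arm_command([
  [[0,0,-0.8],0],
  [[0,0,-1.6],0],
  [[0,0,-2.4],0],
  [[0,0,-3.2],0],
  [[0,0,-4],0],
])

```text
time_s: 20.15
tool_pos: [0.5902, -0.1332, 0.3226]
tool_rot: [-180.0, -0.0, 7.1]
force: [0.6, -0.1, 5.5]
grip_width: 0.014
grasp_force: 39.9
```

Request:
arm_command([
  [[0,0,-0.8],0],
  [[0,0,-1.6],0],
  [[0,0,-2.4],0],
  [[0,0,-3.2],0],
  [[0,0,-4],0],
])

```text
time_s: 20.65
tool_pos: [0.5901, -0.1332, 0.3266]
tool_rot: [-180.0, -0.0, 7.1]
force: [0.7, -0.6, 5.0]
grip_width: 0.0137
grasp_force: 39.9
```

Request:
arm_command([
  [[0,0,-0.3],0],
  [[0,0,-0.6],0],
  [[0,0,-0.9],0],
  [[0,0,-1.2],0],
  [[0,0,-1.5],0],
])

```text
time_s: 21.15
tool_pos: [0.5902, -0.1332, 0.3281]
tool_rot: [-180.0, -0.0, 7.1]
force: [0.5, 0.1, 5.4]
grip_width: 0.0136
grasp_force: 39.9
```

Request:
arm_command([
  [[0,0,-0.3],0],
  [[0,0,-0.6],0],
  [[0,0,-0.9],0],
  [[0,0,-1.2],0],
  [[0,0,-1.5],0],
])

```text
time_s: 21.65
tool_pos: [0.5902, -0.1332, 0.3296]
tool_rot: [-180.0, -0.0, 7.1]
force: [0.9, 0.3, 4.1]
grip_width: 0.0138
grasp_force: 39.9
```

Request:
arm_command([
  [[0,0,-0.2],0],
  [[0,0,-0.4],0],
  [[0,0,-0.6],0],
  [[0,0,-0.8],0],
  [[0,0,-0.8],0],
])

```text
time_s: 22.15
tool_pos: [0.5902, -0.1332, 0.3304]
tool_rot: [-180.0, -0.0, 7.1]
force: [-0.0, 0.9, 5.6]
grip_width: 0.0141
grasp_force: 39.9
```

Request:
arm_command([
  [[0,0,-0.1],0],
  [[0,0,-0.3],0],
  [[0,0,-0.5],0],
  [[0,0,-0.5],0],
  [[0,0,-0.5],0],
])

```text
time_s: 22.65
tool_pos: [0.59, -0.1331, 0.3305]
tool_rot: [-180.0, 0.0, 7.1]
force: [0.2, -0.3, 1.2]
grip_width: 0.0138
grasp_force: 39.9
```

Force fell to 1.2 N, so the carriage is on its top stop. I'll ease a touch further, settle, then open and back off upward.

Request:
arm_command([
  [[0,0,-0.1],0],
  [[0,0,-0.1],0],
  [[0,0,-0.1],0],
  [[0,0,-0.1],0],
  [[0,0,-0.1],0],
])

```text
time_s: 23.15
tool_pos: [0.59, -0.1331, 0.3306]
tool_rot: [-180.0, 0.0, 7.1]
force: [0.9, -0.1, -0.7]
grip_width: 0.0136
grasp_force: 39.9
```

Request:
arm_command([
  [[0,0,0],0],
  [[0,0,0],0],
  [[0,0,0],0],
  [[0,0,0],0],
  [[0,0,0],0],
], grip_force=10)

```text
time_s: 23.65
tool_pos: [0.5899, -0.1332, 0.3306]
tool_rot: [-180.0, 0.0, 7.1]
force: [-0.2, -0.4, -2.4]
grip_width: 0.0141
grasp_force: 10.0
```

Request:
arm_command([
  [[0,0,0],0],
  [[0,0,0],0],
  [[0,0,0],0],
  [[0,0,0],0],
  [[0,0,0],0],
], grip=-0.4)

```text
time_s: 24.15
tool_pos: [0.5902, -0.1332, 0.3311]
tool_rot: [-180.0, -0.0, 7.1]
force: [-0.6, 0.3, 0.1]
grip_width: 0.0462
grasp_force: 0.0
```

Request:
arm_command([
  [[0,0,0],0],
  [[0,0,0],0],
  [[0,0,0],0],
  [[0,0,0],0],
  [[0,0,0],0],
])

```text
time_s: 24.65
tool_pos: [0.5902, -0.1332, 0.331]
tool_rot: [-180.0, -0.0, 7.1]
force: [-0.0, -0.2, -0.8]
grip_width: 0.0609
grasp_force: 0.0
```

Request:
arm_command([
  [[0,0,-5],0],
  [[0,0,-12],0],
  [[0,0,-20],0],
  [[0,0,-30],0],
  [[0,0,-40],0],
])

```text
time_s: 25.15
tool_pos: [0.5903, -0.1332, 0.3722]
tool_rot: [180.0, -0.0, 7.1]
force: [0.6, -0.4, -0.8]
grip_width: 0.061
grasp_force: 0.0
```

Request:
arm_command([
  [[0,0,-10],0],
  [[0,0,-20],0],
  [[0,0,-30],0],
  [[0,0,-40],0],
  [[0,0,-45],0],
])

```text
time_s: 25.65
tool_pos: [0.5904, -0.1334, 0.4173]
tool_rot: [180.0, -0.1, 7.1]
force: [0.1, 0.3, 0.2]
grip_width: 0.0609
grasp_force: 0.0
```

Run:
```python
from h import *
for n in ['side','top']:
    im,d,K,T,c=shot(n); w=pts(d,K,T).reshape(-1,3); g=w[np.all((w>[.54,-.18,.345])&(w<[.64,-.08,.37]),1)]
    print(n,'grip top',len(g),np.median(g,0) if len(g) else 0)
    if n=='side': cv2.imwrite('pics/f.png',cv2.resize(im[90:310,200:350],None,fx=2.7,fy=2.7,interpolation=3))
o=env.get_obs(); print(o['time_s'],o['tool_pos'],o['force'],o['grip_width'])
```

```text
side grip top 175 [ 0.58923095 -0.12729724  0.35477871]
top grip top 0 0
25.75 [ 0.59043235 -0.13338529  0.4168281 ] [0.2326453  0.59966504 0.42276892] 0.06046988490559386
```

View pics/f.png

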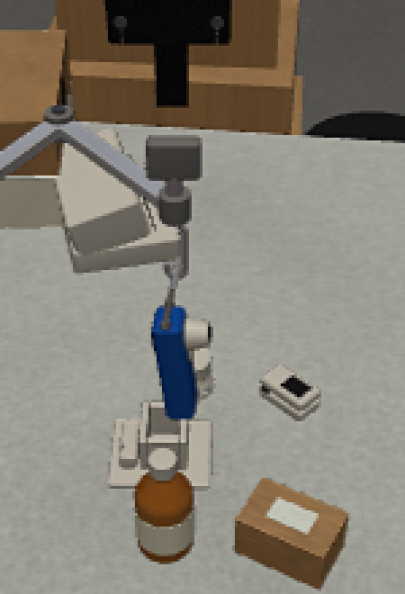

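The thermometer hangs from the hook at crop (175,360) and the hook is home. The gripper is clear above, and the syrup, jar, carton and oximeter haven't moved. Handing in.

```bash
python3 -c "
from cell import env
print(env.sign_off())"
```

```text
the job is handed in; nothing more can be done
None
```

The thermometer hangs freely by its loop from the hook, which rose slowly to home while held and was then let go; the things round the dock look unmoved in the last picture, and I handed the job in at about 26 s (no verdict was returned).

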